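Shear the top ceramic plate off its stack onto the casting bed

TASK

Push the top white plate by its rear edge so that it slides sideways off the stack in the blue rack and straight across onto the dark casting bed beside it, never lifting it or dragging it by pressing on its top, and on until you feel it seat firmly against the yellow stop, square and centred on the bed, with the little red pin in the stop pushed in; then let go and leave it lying there. Push gently, for the ceramic is brittle, and leave the plates beneath and everything else on the bench where they are.

Things in the scene. Friction and masses are not known exactly. Their poses are not given: they have to be found in the camera images.
- plate1_center (a point): centre (half-way up) of the top plate of the stack, a brittle white ceramic plate 110 x 100 x 6 mm. x runs along its 110 mm length, which is the way it must slide; z is up. It is too wide to be grasped. Its rear edge is 55 mm behind this point and stands free, all 6 mm of it, above the rack's back wall
- plate2_center (a point): centre of the second plate of the stack, the same kind of plate (110 x 100 x 6 mm), which must stay within 5 mm of where it lies; only friction keeps it from sliding out of the open end
- plate3_center (a point): centre of the third plate of the stack, the same kind of plate (110 x 100 x 6 mm), which must stay within 5 mm of where it lies; only friction keeps it from sliding out of the open end
- plate4_center (a point): centre of the bottom plate of the stack, the same kind of plate (110 x 100 x 6 mm), which must stay within 5 mm of where it lies; only friction keeps it from sliding out of the open end
- rack: fixed blue plastic rack with the stack of four plates; origin on the bench under the stack's centre, x points out of its open end towards the bed. Plate undersides are 8, 14, 20 and 26 mm above the bench (stack top 32 mm); the plates reach from x = -55 to +55 mm, give or take 1.5. Back wall at x = -65 to -59 mm, 18 mm high; side walls at y = +-53 to +-59 mm, 23 mm high; +x end open
- bed: dark steel casting bed, fixed: a level slab 124 mm wide (y), from x = -80 to +100 mm, its top face 25 mm above this origin. x points away from the rack, towards the stop. It begins 10 to 23 mm beyond the plates' open end, is turned up to 0.04 rad from the rack, and its top is 1 to 2.2 mm lower than the top plate's underside: the plate steps down onto it. Centred, the plate lies at y = 0
- end_frame: aluminium frame on the bed's far end that carries the yellow stop; origin on the bed's top above the bed's origin, same axes. The stop, a rigid bar 112 mm long (y), 16 mm high, has its face anywhere from x = 42 to 72 mm: set anew each time and NOT measured, so find it by feel or sight. Over 3 N seats the plate on it firmly; over 14 N damages it. The plate's centre is then 55 mm short of the face
- pin_line (a point): point on the bed's top face, at the middle of the range of the stop's face (end_frame x = 57 mm, y = 0), fixed to the bed; it does not move with the stop. A red pin 5 mm thick sticks out 3 mm from the middle of the stop's face on a very weak spring (0.15 N, too weak to feel); the seated plate pushes it in
- plate1: the top plate itself; origin in the middle of its underside. 180 to 290 g; it slides with about 1 N, and a push of more than about 16 N cracks it. Two fingertips spread behind its rear edge push it straight
- tube_block: bystander: white tube block 100 x 45 mm, 43 mm high with its tubes; origin under its centre
- tip_box: bystander: green box of pipette tips 85 x 120 mm, 50 mm high; origin under its centre
- comb: bystander: red comb 90 x 30 mm, 10 mm high; origin under its centre
- bottle_blue: bystander: glass jar with blue cap, 66 mm across, 120 mm high; origin under its centre
- bottle_white: bystander: glass jar with white cap, 66 mm across, 120 mm high; origin under its centre
- bottle_yellow: bystander: glass bottle with yellow cap, 72 mm across, 140 mm high; origin under its centre
Not all that is in view belongs to the job. Leave any turquoise look-alike of the plate1 alone.

How it is judged:
By the outcome, as a careful person would: the job done as asked, in the order asked, and still so for the second after the job is handed in, with the robot touching nothing.
It also fails if it takes over 53 s, if anything falls off the work surface, if the arm or the gripper's body presses on something with over 40 N, if the wrist force passes 120 N, or if a joint passes its speed limit or range.

ROBOT

A 7-joint arm with a two-finger parallel gripper is mounted at the origin on the work surface. World frame = base frame: x ahead of the robot, y to its left, z up, the work surface at z = 0. Lengths are in mm, angles in rad, forces in N, time in s.
With the tool pointing down it reaches from about 425 to 875 mm from the base axis. Payload 4.7 kg.
Tool frame: the origin (TCP) lies on the centre line of the jaws, within the pads' length; the fingertips stand 19 mm ahead of it and the grasp point (between the pads) is the TCP; z points along the fingers, y is the line along which they close (so a half turn about z gives the same grasp; the last joint's range is limited). The gripper opens to 87 mm and grips with 3 to 60 N. Pads are 19 mm wide; open, the fingers measure 117 mm over their backs; the gripper's body (75 mm by 190 mm) begins 51 mm behind the grasp point.
Start: joints at [-1.174, 0.321, -0.07, 1.45, 0.023, 1.371, -0.057], TCP at [242.815, 602.963, 241.587] pointing down, gripper open.
Joint ranges: [-2.86, 2.86], [-0.3, 2.09], [-1.38, 1.24], [0.06, 2.45], [-1.56, 4.7], [0.09, 2.05], [-2.69, 2.69]. Speed limits (rad/s): [2.57, 2.57, 3.14, 3.14, 3.14, 3.14, 3.14].

INTERFACE

Orientations are given as a rotation vector (axis times angle).
In Python, from plant import robot gives the robot as it stands.
- The arm moves only by the tool drive_tool, never from a script. Its argument "series" is a list of rows, each a list of 4 numbers: the shift along the tool's x, y, z in units of 500 mm (1.0 is 500 mm), then the turn about the tool's z in units of 180 degrees (1.0 is 180 degrees). In form: [[x, y, z, spin], ...]. A call has 1 to 12 rows; each row is the pose to reach, as a shift and turn from the pose commanded when the call began, along the tool's axes at that moment, turning the shorter way round; what a row does not reach only later rows make up. A row lasts 1/12 s, in which the tool goes at most 41.7 mm and 7.16 degrees, less where a joint would pass 70% of its speed; a pose out of reach is approached as far as the arm can. A call with a number of a shift or a turn outside -1 to 1 is refused whole. A call with a gripper value outside its range is refused whole. "jaw" is the closure, from -1 (fully open) to 1 (shut), so that 0 is half open, set as the call begins (left out, the last holds). The fingers move at their own pace and stop on an object; "squeeze" is the grip in N (left out, the last holds). Time passes only in rows, so rows that repeat a pose let the fingers close. It gives the time, the measured TCP pose, the force, the opening and the grip force at its end, in the units of the state.
- robot.state(): the state, without advancing time (a new reading comes with each control period).
- robot.grab_frame(name): name is "scene" or "top"; returns a dict with "img" (400x640x3 uint8, blue, green, red), "range_z" (400x640 float32, mm along the optical axis (not along the pixel's ray), 0 where there is no reading), "intrinsics" (3x3 intrinsics, pixels), "dist" ([k1, k2, p1, p2, k3] as OpenCV has them; the pictures are not rectified), "pose" (4x4, takes a point from camera to world coordinates). Camera axes: x right, y up, looking along -z (the intrinsics and any distortion apply to the point x, -y, -z); pixel columns grow to the right and rows downward; lengths in mm; the calibration is good to about 2 mm. A picture is of the moment at which its call begins.
- robot.close_job(): hands the job in; it is judged then, once.
The state is a dict: "time_s": time; "q": joint angles; "joint_vel": joint speeds; "joint_efforts": joint torques, N m; "tool_pos": TCP position; "eef_rot": TCP orientation; "contact_force": force on the tool from outside, world axes, zero at the start; "torque": the same for the moment, N m; "grip_width": finger opening in mm; "finger_force": force on a finger pad.
Only numpy, scipy, OpenCV 4.12 (cv2) and the standard library are available. Lean on these libraries where they do the work, as an engineer would, in place of code of your own. Each camera call takes 0.05 s, during which the arm holds its last target. There are 200 camera calls.

## Working session

There is one attempt and no reset: what is moved stays moved. The work goes in short steps, Python scripts to look and compute and a tool call to move; the robot and the scene stay as the last step left them, time stands still between calls to the robot, and variables do not carry over. Pictures are saved under pics/ and viewed, at most 10 in all, crops included, and the job is handed in when it is done.

Besides the shell and the picture viewer there is one more tool, called after "Call:" as name(argument=value, ...) on one line, values as JSON. drive_tool: Moves the arm, as the interface text tells. Shifts and turns lie within -1 to 1; 1 stands for 500 mm of shift or 180 degrees of turn. Its arguments: {"type":"object","properties":{"series":{"type":"array"},"jaw":{"type":"number"},"squeeze":{"type":"number"}},"required":["series"]}

```bash
mkdir -p pics; ls
cat > h.py <<'E'
import numpy as np, cv2, pickle
from plant import robot
def grab(n):
    f=robot.grab_frame(n); pickle.dump(f,open(f'pics/{n}.pkl','wb')); return f
def load(n): return pickle.load(open(f'pics/{n}.pkl','rb'))
def ray(f,uv):
    uv=np.asarray(uv,float).reshape(-1,1,2)
    n=cv2.undistortPoints(uv,np.array(f['intrinsics'],float),np.array(f['dist'],float)).reshape(-1,2)
    d=np.c_[n[:,0],-n[:,1],-np.ones(len(n))]; P=np.array(f['pose'])
    return P[:3,3],d@P[:3,:3].T
def onz(f,uv,z):
    o,d=ray(f,uv); return o+d*((z-o[2])/d[:,2])[:,None]
def cloud(f):
    h,w=f['range_z'].shape; u,v=np.meshgrid(np.arange(w),np.arange(h))
    o,d=ray(f,np.stack([u,v],-1).reshape(-1,2)); return (o+d*f['range_z'].reshape(-1,1)).reshape(h,w,3)
E
python3 - <<'E'
from h import *
for n in('top','scene'):
    f=grab(n); cv2.imwrite(f'pics/{n}0.png',f['img']); print(n,np.round(f['pose'],3).tolist(),np.array(f['intrinsics']).tolist(),f['dist'])
print(robot.state())
E
```

```text
pics
top [[-0.063, 0.976, -0.208, 255.084], [-0.998, -0.062, 0.009, 29.791], [-0.004, 0.208, 0.978, 1210.657], [0.0, 0.0, 0.0, 1.0]] [[408.64886519619245, 0.0, 317.2162939637879], [0.0, 408.64886519619245, 198.8682347490099], [0.0, 0.0, 1.0]] [0.01143978 0.         0.         0.         0.        ]
scene [[-0.585, -0.473, 0.659, 1413.711], [0.811, -0.322, 0.488, 678.749], [-0.018, 0.82, 0.572, 842.137], [0.0, 0.0, 0.0, 1.0]] [[427.72914766029635, 0.0, 308.7872486622592], [0.0, 427.72914766029635, 196.2868263862759], [0.0, 0.0, 1.0]] [-0.05925525  0.          0.          0.          0.        ]
{'time_s': 0.1, 'q': array([-1.17392325,  0.3217268 , -0.07012141,  1.45157649,  0.0226361 ,
        1.37081106, -0.05690092]), 'joint_vel': array([ 1.75278935e-03,  3.46734811e-04, -4.37886612e-06, -4.10234961e-03,
        8.24659752e-04,  2.01490203e-03, -2.47175652e-04]), 'joint_efforts': array([-5.70712709e-04, -4.92567408e+01, -4.05931827e-01, -3.13399565e+01,
       -6.42127614e-02,  3.94348183e-02,  5.33203502e-05]), 'tool_pos': array([242.6271153 , 602.5040535 , 240.57371179]), 'eef_rot': array([-5.97447016e-01, -3.08404316e+00,  2.70350782e-03]), 'contact_force': array([-0.3151804 ,  0.52287172,  0.43348789]), 'torque': array([ 0.00340137, -0.02261292, -0.01174033]), 'finger_force': 0.0, 'grip_width': 86.91229917527153}
```

View pics/top0.png

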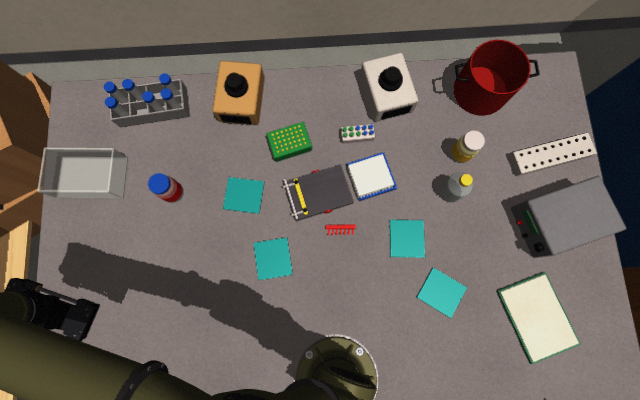

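View pics/scene0.png

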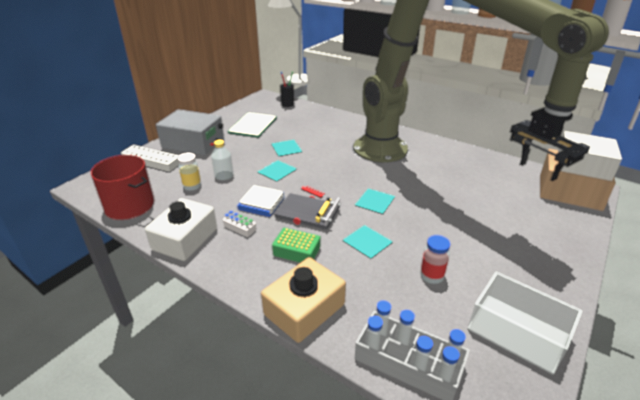

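The top view shows the white plate in its blue rack at (371,176), the bed at about (318,193) and the yellow stop at (299,198). The push therefore runs roughly along world +y. The scene view shows the same things at (262,198), (300,208) and (324,208).

```bash
cat > m.py <<'E'
from h import *
def rect(f,m,z):
    cs,_=cv2.findContours(m.astype(np.uint8),cv2.RETR_EXTERNAL,cv2.CHAIN_APPROX_NONE)
    c=max(cs,key=cv2.contourArea); P=onz(f,cv2.convexHull(c).reshape(-1,2),z)[:,:2].astype(np.float32)
    r=cv2.minAreaRect(P); return len(c),r,np.round(cv2.boxPoints(r),1).tolist()
out=[]
for n,bx in(('top',(270,145,410,235)),('scene',(225,170,355,240))):
    f=load(n); I=f['img'].astype(int); b,g,r=I[...,0],I[...,1],I[...,2]
    R=np.zeros(b.shape,bool); R[bx[1]:bx[3],bx[0]:bx[2]]=1
    W=R&(I.min(2)>140)
    Y=R&(r>140)&(g>110)&(b<90)
    Bl=R&(b>90)&(b>r+50)&(b>g+30)
    D=R&(I.max(2)<75)
    C=cloud(f)
    print(n,'white',rect(f,W,32)); print('yellow',rect(f,Y,40))
    print('blue',rect(f,Bl|W,26)); print('dark',rect(f,D,25))
    for k,M in(('W',W),('Y',Y),('D',D)): print(k,M.sum(),np.round(np.median(C[M],0),1))
    x0,y0,x1,y1=bx; out.append(cv2.resize(f['img'][y0:y1,x0:x1],None,fx=5,fy=5,interpolation=cv2.INTER_CUBIC))
cv2.imwrite('pics/c0.png',out[0]);cv2.imwrite('pics/c1.png',out[1])
E
python3 m.py
```

```text
top white (127, ((568.4279174804688, -144.25006103515625), (104.18057250976562, 111.60990142822266), 14.550429344177246), [[504.0, -103.30000305175781], [532.0, -211.39999389648438], [632.9000244140625, -185.1999969482422], [604.7999877929688, -77.0999984741211]])
yellow (53, ((516.9706420898438, 68.75433349609375), (76.26983642578125, 12.346390724182129), 13.941253662109375), [[478.5, 65.5999984741211], [481.3999938964844, 53.599998474121094], [555.5, 72.0], [552.5, 83.9000015258789]])
blue (145, ((568.2410278320312, -147.09486389160156), (120.04495239257812, 119.47991180419922), 14.350850105285645), [[495.29998779296875, -104.0999984741211], [524.9000244140625, -219.8000030517578], [641.2000122070312, -190.10000610351562], [611.5999755859375, -74.30000305175781]])
dark (218, ((551.3721923828125, 17.236602783203125), (77.85603332519531, 165.69677734375), 14.615962028503418), [[492.79998779296875, 87.5999984741211], [534.5999755859375, -72.80000305175781], [609.9000244140625, -53.099998474121094], [568.0999755859375, 107.19999694824219]])
W 1344 [ 564.  -139.4   32.4]
Y 149 [521.7  7
[... 507 characters left out ...]
2.7000122070312, 88.69999694824219], [577.5, 96.19999694824219]])
blue (473, ((537.7095947265625, -67.25167846679688), (389.0290222167969, 474.8243103027344), 34.04264450073242), [[243.60000610351562, 20.600000381469727], [509.3999938964844, -372.8999938964844], [831.7999877929688, -155.10000610351562], [566.0, 238.39999389648438]])
dark (28, ((573.1242065429688, 109.97738647460938), (17.13648223876953, 39.17169952392578), 49.380428314208984), [[552.7000122070312, 116.19999694824219], [582.4000244140625, 90.69999694824219], [593.5999755859375, 103.69999694824219], [563.7999877929688, 129.1999969482422]])
W 6106 [ 5.13e+02 -8.60e+01 -1.00e-01]
Y 30 [540.4  79.2  30.9]
D 55 [567.9  92.7  15.6]
```

View pics/c0.png

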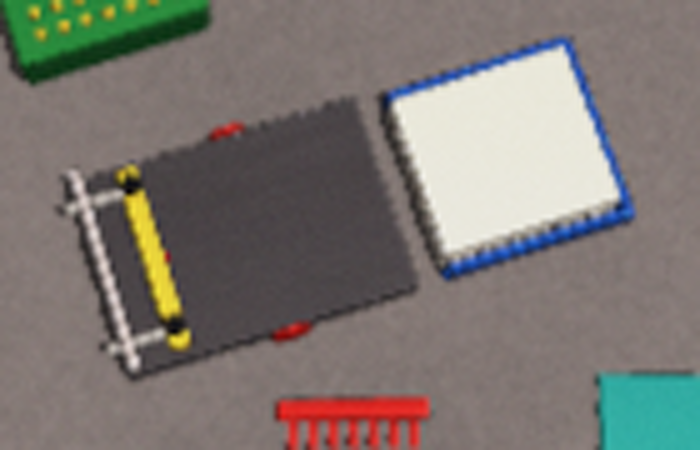

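View pics/c1.png

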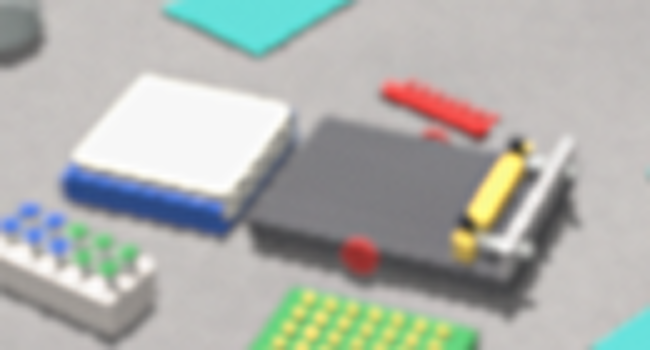

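The crops confirm the layout. The edges facing away from the camera are clean outlines, so I'll fit those: the plate's upper and rear edges and the bed's upper and near edges.

```bash
cat > e.py <<'E'
from h import *
def edge(f,a,b,z,half=2.5,lo=.1,hi=.9,n=60):
    "subpixel line of strongest gradient near pixel line a-b, cast on height z -> (point, unit dir, rms mm)"
    a,b=np.array(a,float),np.array(b,float); t=np.linspace(lo,hi,n)[:,None]; s=np.arange(-half,half+.01,.1)
    d=(b-a)/np.linalg.norm(b-a); nn=np.array([-d[1],d[0]])
    q=(a+(b-a)*t)[:,None]+s[None,:,None]*nn
    I=f['img'].astype(np.float32).sum(2)
    p=cv2.remap(I,q[...,0].astype(np.float32),q[...,1].astype(np.float32),cv2.INTER_CUBIC)
    g=np.abs(np.gradient(p,axis=1)); g=g*(g>.5*g.max(1,keepdims=True)); o=(g*s).sum(1)/g.sum(1)
    P=onz(f,(a+(b-a)*t)+o[:,None]*nn,z)[:,:2]
    vx,vy,x,y=cv2.fitLine(P.astype(np.float32),cv2.DIST_HUBER,0,.01,.01).ravel().astype(float)
    r=(P-[x,y])@[-vy,vx]; v=np.array([vx,vy]); v*=np.sign(v@(P[-1]-P[0]))
    return np.array([x,y]),v,np.sqrt((r**2).mean())
def px(c,o=(270,145)): return (np.array(c)+.5)/5-.5+np.array(o)
def cross(l1,l2):
    t=np.linalg.solve(np.c_[l1[1],-l2[1]],l2[0]-l1[0]); return l1[0]+t[0]*l1[1]
E
python3 - <<'E'
from e import *
f=load('top')
# directions along slide (+y world, image left)
pu=edge(f,px((568,42)),px((390,97)),32); pl=edge(f,px((625,207)),px((445,257)),32); pr=edge(f,px((568,42)),px((628,207)),32)
bu=edge(f,px((353,97)),px((150,157)),24.5,lo=.05,hi=.95); bl=edge(f,px((417,290)),px((150,372)),24.5); bn=edge(f,px((353,97)),px((417,290)),24.5)
for k,l in dict(pu=pu,pl=pl,pr=pr,bu=bu,bl=bl,bn=bn).items(): print(k,np.round(l[0],1),'ang',round(np.arctan2(l[1][1],l[1][0]),4),'rms',round(l[2],2))
c=cross(pu,pr); u=pu[1]; n=np.array([-u[1],u[0]])  # left of slide dir
print('plate corner',c,'u',u,'n',n)
s=np.sign((pl[0]-pu[0])@n)
print('plate centre',c+55*u+s*50*n,'width',abs((pl[0]-pu[0])@n))
bc=cross(bu,bn); ub=bu[1]; nb=np.array([-ub[1],ub[0]])
o=bc+80*ub+62*s*nb
print('bed origin',o,'width',abs((bl[0]-bu[0])@nb),'gap',(bn[0]-(c+110*u))@ub)
p=c+55*u+s*50*n
print('plate in bed frame',(p-o)@ub,(p-o)@nb,'ang',np.arctan2(np.cross(ub,u),ub@u))
C=cloud(f)
for nm,q in(('plate',p),('bed',o)):
    M=(np.hypot(*(C[...,:2]-q).transpose(2,0,1))<35)&(C[...,2]>5); print(nm,'z',np.median(C[M][:,2]))
E
```

```text
pu [ 622.3 -146.2] ang 1.8309 rms 0.47
pl [ 519.5 -155.6] ang 1.8093 rms 1.24
pr [ 569.6 -201.5] ang -2.8828 rms 0.47
bu [597.6   0.8] ang 1.805 rms 1.5
bl [467.9  -5.4] ang 1.8081 rms 1.66
bn [549.6 -73.1] ang -2.8818 rms 0.63
plate corner [ 632.60315974 -184.85435217] u [-0.25721207  0.96635497] n [-0.96635497 -0.25721207]
plate centre [ 570.13874743 -144.56543266] width 101.80055356461753
bed origin [532.48077279   6.75139708] width 127.63715782297947 gap 18.012096144211483
plate in bed frame -155.92500961296082 -1.5152920686677656 ang 0.02594054958036856
plate z 32.368784980250894
bed z 24.64877035563768<stdin>:15: DeprecationWarning: Arrays of 2-dimensional vectors are deprecated. Use arrays of 3-dimensional vectors instead. (deprecated in NumPy 2.0)
```

```bash
cat > b.py <<'E'
from e import *
def pts(f,segs,z,ch,half=2):
    P=[]
    I=f['img'].astype(np.float32)[...,ch]
    for a,b in segs:
        a,b=np.array(a,float),np.array(b,float); L=np.linalg.norm(b-a); d=(b-a)/L; nn=np.array([-d[1],d[0]])
        t=np.linspace(0,L,int(L*4))[:,None]; s=np.arange(-half,half+.01,.1)
        q=((a+d*t)[:,None]+s[None,:,None]*nn).astype(np.float32)
        p=cv2.remap(I,q[...,0],q[...,1],cv2.INTER_LINEAR); g=np.abs(np.gradient(p.mean(0) if 0 else cv2.blur(p,(1,13)),axis=1))
        g=g*(g>.5*g.max(1,keepdims=True)); o=(g*s).sum(1)/g.sum(1)
        P.append(onz(f,a+d*t+o[:,None]*nn,z)[:,:2])
    return np.vstack(P)
def fit(P):
    vx,vy,x,y=cv2.fitLine(P.astype(np.float32),cv2.DIST_WELSCH,0,.01,.01).ravel().astype(float)
    r=(P-[x,y])@[-vy,vx]; return np.array([x,y]),np.array([vx,vy]),r
if __name__=='__main__':
    T=load('top');S=load('scene'); ps=lambda c:px(c,(225,170))
    for k,(f,segs,z) in dict(
     bu=(T,[(px((340,101)),px((250,126))),(px((205,139)),px((150,155)))],24.5),
     bl=(T,[(px((405,294)),px((315,321))),(px((265,336)),px((150,371)))],24.5),
     bn=(T,[(px((357,110)),px((413,280)))],24.5),
     s_bmx=(S,[(ps((340,119)),ps((410,129)))],24.5),
     s_bpx=(S,[(ps((265,224)),ps((335,241))),(ps((385,253)),ps((450,268)))],24.5),
     s_bn=(S,[(ps((320,127)),ps((260,205)))],24.5),
     s_pmx=(S,[(ps((160,76)),ps((280,98)))],32),
     s_ppx=(S,[(ps((85,165)),ps((215,192)))],32),
     s_pr=(S,[(ps((140,85)),ps((85,150)))],32)).items():
        for ch in(1,):
            l=fit(pts(f,segs,z,ch)); a=np.arctan2(l[1][1],l[1][0])%np.pi
            print(k,np.round(l[0],1),'ang',round(a,4),'rms',round(l[2].std(),2),np.round(l[2][::max(1,len(l[2])//10)],1))
    o=cv2.resize(T['img'][160:225,280:360],None,fx=10,fy=10,interpolation=cv2.INTER_NEAREST)
    o=cv2.convertScaleAbs(o,alpha=1.8); cv2.imwrite('pics/c2.png',o[:600])
E
python3 b.py
```

```text
bu [595.8   6.4] ang 1.8094 rms 0.48 [ 0.2  0.6 -1.  -0.2 -0.2  0.1  0.5  0.6 -0.5  0.   0.3]
bl [461.2  20.3] ang 1.8139 rms 0.28 [ 0.5  0.1 -0.1  0.   0.1 -0.1  0.2 -0.1  0.9 -0.1 -0.2]
bn [545.1 -74.2] ang 0.2537 rms 0.29 [-0.5 -0.  -0.1  0.7  0.1 -0.3  0.1  0.4 -0.5 -0.  -0.1]
s_bmx [481.5 -49.7] ang 1.8275 rms 0.37 [ 0.6  0.4 -0.2 -0.7 -0.2 -0.3  0.1 -0.4  0.2  0.7  0.1 -0.5]
s_bpx [592.2  17.5] ang 1.8199 rms 0.24 [ 0.1 -0.   0.3 -0.2 -0.   0.1  0.5  0.   0.3 -0.2]
s_bn [555.4 -70.1] ang 0.2405 rms 1.01 [-0.1  0.2  1.8  1.5 -1.5 -0.4 -0.1 -0.2  0.2  0.3 -0.  -0. ]
s_pmx [ 511.4 -149.4] ang 1.828 rms 0.28 [ 0.1 -0.2  0.4 -0.3  0.3 -0.3 -0.4 -0.1 -0.4  0.2  0.4]
s_ppx [ 621.2 -127.1] ang 1.8284 rms 0.22 [ 0.2  0.  -0.1 -0.3 -0.   0.1  0.1 -0.   0.3 -0.4  0.4]
s_pr [ 583.1 -201. ] ang 0.2626 rms 0.12 [-0.1  0.   0.1  0.1 -0.1 -0.1 -0.2 -0.1 -0.   0.1  0.2  0.3]
```

View pics/c2.png

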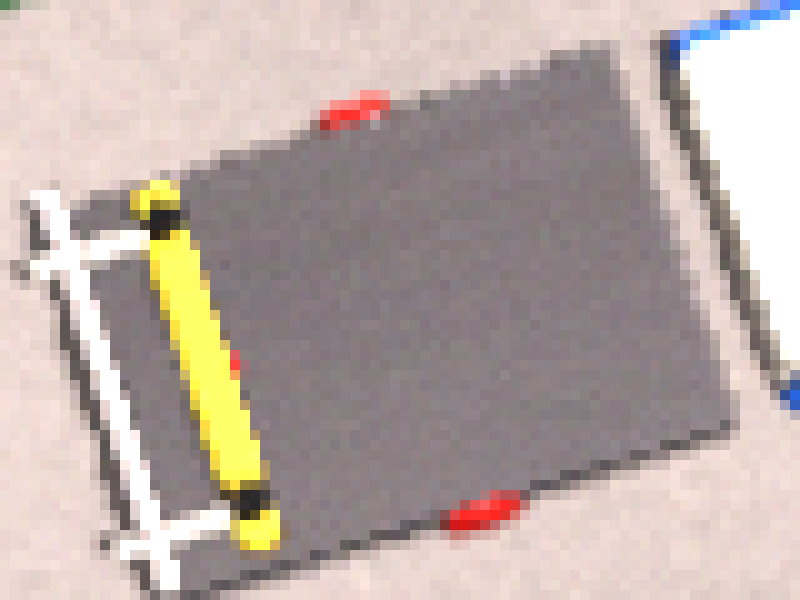

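The enlarged crop shows the bed clearly. Its upper edge runs from (615,45) to (60,205), with red bolts at (355,110) and (483,513), the stop at (205,350) and the pin at (235,362). Next I'll refit the plate in the red channel, where the white/blue contrast is strongest.

Run:
```python
from b import *
T=load('top');S=load('scene'); ps=lambda c:px(c,(225,170))
u=np.array([np.cos(1.8285),np.sin(1.8285)]);n=np.array([-u[1],u[0]])
for k,(f,segs,z) in dict(
 pu=(T,[(px((400,94)),px((555,46)))],32), pl=(T,[(px((460,253)),px((615,210)))],32), pr=(T,[(px((572,52)),px((624,197)))],32),
 pf=(T,[(px((395,110)),px((440,245)))],32),
 s_pmx=(S,[(ps((165,77)),ps((280,99)))],32), s_ppx=(S,[(ps((85,163)),ps((215,190)))],32), s_pr=(S,[(ps((140,80)),ps((85,147)))],32)).items():
  for ch in(2,1):
    l=fit(pts(f,segs,z,ch)); print(k,'RG'[2-ch],'ang',round(np.arctan2(l[1][1],l[1][0])%np.pi,4),'u',round(l[0]@u,1),'n',round(l[0]@n,1),'rms',round(l[2].std(),2))
f=S
for c0,c1 in(((222,60),(222,120)),((222,120),(140,200))):
    a,b=ps(c0),ps(c1); print([tuple(int(v) for v in f['img'][int(round(y)),int(round(x))]) for x,y in np.linspace(a,b,13)])
```

```text
pu R ang 1.8264 u -288.3 n -564.6 rms 0.17
pu G ang 1.8285 u -285.8 n -564.6 rms 0.18
pl R ang 1.8123 u -287.7 n -460.7 rms 0.51
pl G ang 1.8003 u -285.0 n -462.6 rms 1.13
pr R ang 0.2544 u -340.1 n -510.9 rms 0.18
pr G ang 0.2549 u -340.1 n -510.9 rms 0.21
pf R ang 0.253 u -228.9 n -509.7 rms 0.36
pf G ang 0.2532 u -229.1 n -518.7 rms 0.35
s_pmx R ang 1.826 u -287.3 n -456.2 rms 0.28
s_pmx G ang 1.8259 u -287.0 n -456.4 rms 0.3
s_ppx R ang 1.834 u -279.8 n -569.5 rms 0.23
s_ppx G ang 1.828 u -281.2 n -568.3 rms 0.22
s_pr R ang 0.2601 u -343.7 n -513.7 rms 0.26
s_pr G ang 0.2575 u -343.7 n -505.0 rms 0.22
[(193, 196, 199), (192, 195, 198), (191, 194, 198), (192, 194, 198), (192, 194, 199), (204, 210, 213), (235, 240, 242), (248, 249, 249), (248, 248, 248), (247, 247, 247), (247, 247, 247), (247, 247, 247), (247, 247, 247)]
[(247, 247, 247), (247, 247, 247), (247, 247, 247), (247, 247, 247), (247, 247, 247), (247, 247, 247), (247, 247, 247), (247, 247, 247), (249, 249, 249), (197, 208, 212), (189, 143, 129), (200, 118, 81), (132, 73, 44)]
```

Results: plate centre ≈ (569.5, −144.2) at angle ≈1.8285. Bed axis ≈1.815 through (532.3, 5.0), with about 0 mm of lateral offset. I'll align the tool to the bed axis and go behind the rear edge, by way of a waypoint.

Call:
drive_tool(series=[[-0.2,-0.14,0,0.08],[-0.815,-0.541,0,0.3005],[-0.815,-0.541,0,0.3005],[-0.815,-0.541,0,0.3005],[-0.815,-0.541,0,0.3005],[-0.815,-0.541,0,0.3005],[-0.815,-0.541,0,0.3005],[-0.815,-0.541,0,0.3005],[-0.815,-0.541,0,0.3005],[-0.815,-0.541,0,0.3005],[-0.815,-0.541,0,0.3005],[-0.815,-0.541,0,0.3005]], jaw=-0.5)

```text
time_s: 1.1
tool_pos: [521.4, 195.6, 241.5]
eef_rot: [1.938, 2.471, -0.001]
contact_force: [0.7, -0.0, -0.4]
grip_width: 65.2
finger_force: 0.0
```

Call:
drive_tool(series=[[-0.05,-0.004,0,0.001],[-0.852,-0.068,0,0.001],[-0.852,-0.068,0,0.001],[-0.852,-0.068,0,0.001],[-0.852,-0.068,0,0.001],[-0.852,-0.068,0,0.001],[-0.852,-0.068,0,0.001],[-0.852,-0.068,0,0.001],[-0.852,-0.068,0,0.001],[-0.852,-0.068,0,0.001],[-0.852,-0.068,0,0.001],[-0.852,-0.068,0,0.001]])

```text
time_s: 2.1
tool_pos: [587.8, -230.4, 241.1]
eef_rot: [1.95, 2.46, -0.008]
contact_force: [-1.3, 0.6, 0.3]
grip_width: 65.0
finger_force: 0.0
```

Call:
drive_tool(series=[[0,0,0.08,0],[0,0,0.16,0],[0,0,0.24,0],[0,0,0.3,0],[0,0,0.33,0],[0,0,0.34,0],[0,0,0.34,0],[0,0,0.34,0],[0,0,0.34,0],[0,0,0.34,0]])

```text
time_s: 2.93
tool_pos: [590.9, -222.1, 73.4]
eef_rot: [1.937, 2.47, 0.002]
contact_force: [-0.7, 0.8, -0.0]
grip_width: 64.8
finger_force: 0.0
```

Call:
drive_tool(series=[[0,-0.002,0.02,-0.001],[0,-0.004,0.035,-0.001],[0,-0.004,0.044,-0.001],[0,-0.004,0.044,-0.001],[0,-0.004,0.044,-0.001],[0,-0.004,0.044,-0.001]])

```text
time_s: 3.43
tool_pos: [587.8, -222.3, 49.5]
eef_rot: [1.935, 2.475, -0.0]
contact_force: [0.2, 0.0, 0.6]
grip_width: 65.4
finger_force: 0.0
```

Run:
```python
from h import *
from scipy.spatial.transform import Rotation as R
s=robot.state(); M=R.from_rotvec(s['eef_rot']).as_matrix(); print(s['tool_pos'],M.round(4).tolist(),np.arctan2(M[1,0],M[0,0]),s['contact_force'])
T=grab('top');S=grab('scene')
a=cv2.resize(T['img'][140:240,280:420],None,fx=4,fy=4,interpolation=cv2.INTER_CUBIC)
b=cv2.resize(S['img'][155:240,215:355],None,fx=5.7,fy=5.7,interpolation=cv2.INTER_CUBIC)
h=np.zeros((600,800,3),np.uint8); h[:250,:350]=cv2.resize(a,(350,250)); b=cv2.resize(b,(560,340)); h[255:595,:560]=b; cv2.imwrite('pics/d0.png',h)
```

```text
[ 587.81379049 -222.29899648   49.53160638] [[-0.2415, 0.9704, 0.0], [0.9704, 0.2415, -0.0], [-0.0, 0.0, -1.0]] 1.8146984599814318 [0.17327276 0.03184046 0.57198427]
```

View pics/d0.png

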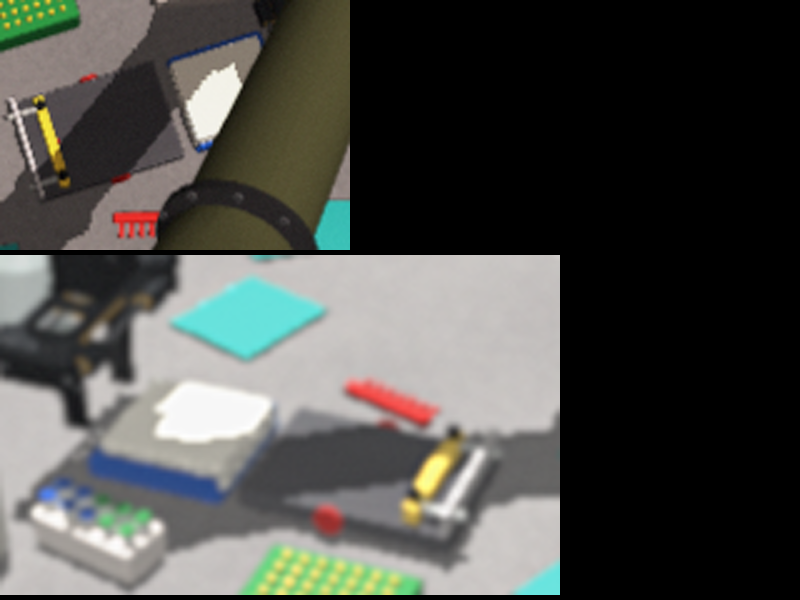

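The scene view shows both fingertips behind the rear edge, at about (75,415) and (120,375), clear of the plate. The tips are at z ≈ 30.5. I'll lower slightly and make contact slowly.

Call:
drive_tool(series=[[0.004,0,0.0036,0],[0.01,0,0.0036,0],[0.016,0,0.0036,0],[0.02,0,0.0036,0],[0.024,0,0.0036,0],[0.026,0,0.0036,0],[0.028,0,0.0036,0],[0.03,0,0.0036,0],[0.032,0,0.0036,0],[0.034,0,0.0036,0],[0.036,0,0.0036,0],[0.038,0,0.0036,0]])

```text
time_s: 4.53
tool_pos: [583.2, -203.9, 47.8]
eef_rot: [1.935, 2.475, 0.0]
contact_force: [-1.1, -1.1, -0.8]
grip_width: 65.4
finger_force: 0.4
```

Call:
drive_tool(series=[[0.004,0,0,0],[0.008,0,0,0],[0.012,0,0,0],[0.016,0,0,0],[0.02,0,0,0],[0.024,0,0,0],[0.028,0,0,0],[0.032,0,0,0],[0.036,0,0,0],[0.04,0,0,0],[0.044,0,0,0],[0.048,0,0,0]])

```text
time_s: 5.53
tool_pos: [577.4, -180.3, 47.8]
eef_rot: [1.934, 2.475, 0.0]
contact_force: [0.9, -1.5, 0.8]
grip_width: 65.4
finger_force: 0.5
```

Call:
drive_tool(series=[[0.005,0,0,0],[0.01,0,0,0],[0.015,0,0,0],[0.02,0,0,0],[0.025,0,0,0],[0.03,0,0,0],[0.035,0,0,0],[0.04,0,0,0],[0.045,0,0,0],[0.05,0,0,0],[0.055,0,0,0],[0.06,0,0,0]])

```text
time_s: 6.53
tool_pos: [570.1, -151.2, 47.8]
eef_rot: [1.935, 2.475, 0.0]
contact_force: [0.0, -2.3, 0.8]
grip_width: 65.2
finger_force: 0.5
```

Run:
```python
from h import *
s=robot.state();print(s['tool_pos'],s['contact_force'])
T=grab('top');S=grab('scene')
h=np.zeros((600,800,3),np.uint8); h[:250,:350]=cv2.resize(T['img'][140:240,280:420],(350,250),interpolation=cv2.INTER_CUBIC); h[255:595,:560]=cv2.resize(S['img'][155:240,215:355],(560,340),interpolation=cv2.INTER_CUBIC); cv2.imwrite('pics/d1.png',h)
```

```text
[ 570.09357877 -151.15177477   47.7800697 ] [ 0.002427   -2.29544085  0.83524274]
```

View pics/d1.png

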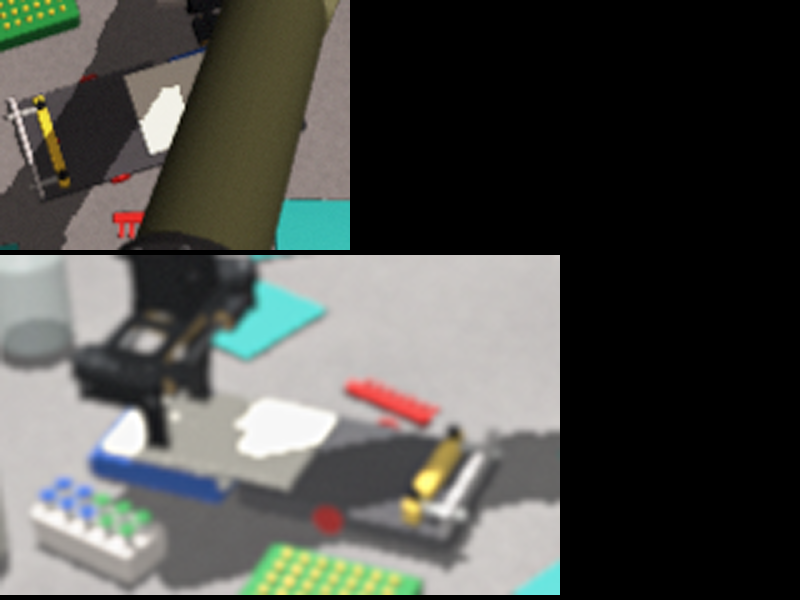

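The plate is sliding properly. Its front edge is on the bed at about (330,440) in the scene panel and the second plate has stayed put. I'll continue to the end of the stack.

Call:
drive_tool(series=[[0.006,0,0,0],[0.012,0,0,0],[0.018,0,0,0],[0.024,0,0,0],[0.03,0,0,0],[0.036,0,0,0],[0.042,0,0,0],[0.048,0,0,0],[0.054,0,0,0],[0.06,0,0,0],[0.066,0,0,0],[0.072,0,0,0]])

```text
time_s: 7.63
tool_pos: [561.3, -116.2, 47.7]
eef_rot: [-1.935, -2.475, -0.0]
contact_force: [0.2, -0.8, -0.8]
grip_width: 65.3
finger_force: 0.3
```

Call:
drive_tool(series=[[0.005,0,0,0],[0.01,0,0,0],[0.015,0,0,0],[0.02,0,0,0],[0.025,0,0,0],[0.03,0,0,0],[0.034,0,0,0],[0.038,0,0,0],[0.042,0,0,0],[0.046,0,0,0],[0.046,0,0,0]])

```text
time_s: 8.55
tool_pos: [555.8, -93.6, 47.8]
eef_rot: [-1.934, -2.475, -0.0]
contact_force: [-0.1, -1.5, -0.6]
grip_width: 64.9
finger_force: 0.0
```

Call:
drive_tool(series=[[0.004,0,0,0],[0.008,0,0,0],[0.012,0,0,0],[0.016,0,0,0],[0.02,0,0,0],[0.024,0,0,0],[0.028,0,0,0],[0.032,0,0,0],[0.032,0,0.002,0],[0.032,0,0.004,0],[0.032,0,0.004,0]])

```text
time_s: 9.47
tool_pos: [551.8, -78.3, 45.5]
eef_rot: [-1.934, -2.475, 0.0]
contact_force: [0.3, 0.9, 0.8]
grip_width: 65.4
finger_force: 0.0
```

Run:
```python
from b import *
s=robot.state();print(s['tool_pos'],s['contact_force'])
T=grab('top');S=grab('scene')
h=np.zeros((600,800,3),np.uint8); h[:250,:350]=cv2.resize(T['img'][140:240,280:420],(350,250),interpolation=cv2.INTER_CUBIC); h[255:595,:560]=cv2.resize(S['img'][155:240,215:355],(560,340),interpolation=cv2.INTER_CUBIC); cv2.imwrite('pics/d2.png',h)
```

```text
[551.7796063  -78.32513647  45.46925483] [0.33872585 0.88541866 0.84149167]
```

View pics/d2.png

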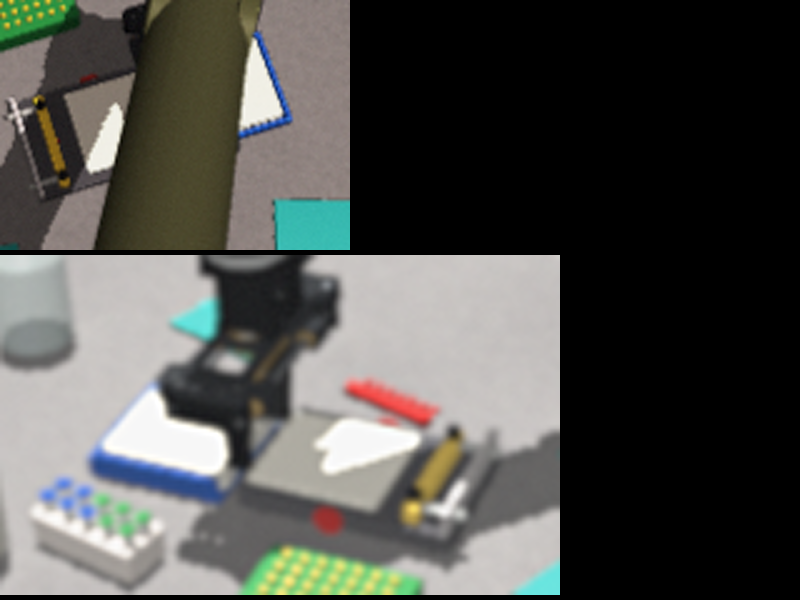

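The plate lies on the bed, with about 20 mm left to the stop. Before seating it I'll check its lateral centring and angle.

Run:
```python
from b import *
o=np.array([532.3,5.0]);th=1.815;u=np.array([np.cos(th),np.sin(th)]);n=np.array([-u[1],u[0]])
T=load('top');S=load('scene'); pa=lambda c:np.array(c)/2.5+[280,140]-.5+.2; pb=lambda c:(np.array(c)-[0,255])/4+[215,155]-.4
def rep(k,f,segs,z):
  for ch in (1,2):
    l=fit(pts(f,segs,z,ch,2)); d=l[0]-o; v=l[1]; print(k,ch,'x',round(d@u,1),'y',round(d@n,1),'ang-bed',round(((np.arctan2(v[1],v[0])-th+np.pi/4)%(np.pi/2))-np.pi/4,4),'rms',round(l[2].std(),2))
rep('top plate far',T,[(pa((68,95)),pa((132,76)))],30.5)
rep('top plate front',T,[(pa((67,98)),pa((87,168)))],30.5)
rep('top plate near',T,[(pa((92,173)),pa((112,168)))],30.5)
rep('sc plate +x',S,[(pb((258,487)),pb((370,507)))],30.5)
rep('sc plate -x',S,[(pb((312,417)),pb((410,430)))],30.5)
rep('sc plate front',S,[(pb((385,500)),pb((415,445)))],30.5)
rep('sc bed +x',S,[(pb((345,523)),pb((400,535)))],24.5)
```

```text
top plate far 1 x -10.4 y -51.3 ang-bed 0.0007 rms 0.16
top plate far 2 x -10.4 y -51.3 ang-bed -0.0008 rms 0.14
top plate front 1 x 35.1 y -11.6 ang-bed -0.0076 rms 0.5
top plate front 2 x 35.2 y -11.6 ang-bed -0.0074 rms 0.41
top plate near 1 x 19.3 y 49.5 ang-bed -0.0184 rms 0.11
top plate near 2 x 21.8 y 49.4 ang-bed -0.0147 rms 0.1
sc plate +x 1 x -12.6 y -56.7 ang-bed -0.004 rms 0.49
sc plate +x 2 x -13.3 y -56.1 ang-bed 0.0061 rms 0.6
sc plate -x 1 x -15.1 y 54.0 ang-bed 0.083 rms 1.89
sc plate -x 2 x -14.4 y 53.7 ang-bed 0.0691 rms 1.8
sc plate front 1 x 38.3 y -6.7 ang-bed 0.0187 rms 0.47
sc plate front 2 x 38.1 y -2.7 ang-bed 0.0173 rms 0.45
sc bed +x 1 x 42.6 y -75.9 ang-bed 0.0003 rms 0.22
sc bed +x 2 x 40.8 y -76.1 ang-bed 0.0008 rms 0.6
```

Call:
drive_tool(series=[[0.003,-0.0003,0,0],[0.006,-0.0006,0,0],[0.009,-0.0009,0,0],[0.012,-0.0012,0,0],[0.015,-0.0015,0,0],[0.018,-0.0018,0,0],[0.021,-0.002,0,0],[0.024,-0.002,0,0],[0.027,-0.002,0,0],[0.03,-0.002,0,0],[0.032,-0.002,0,0],[0.034,-0.002,0,0]])

```text
time_s: 10.57
tool_pos: [546.9, -62.2, 45.8]
eef_rot: [1.935, 2.475, 0.0]
contact_force: [0.1, -0.8, 0.5]
grip_width: 65.0
finger_force: 0.3
```

Call:
drive_tool(series=[[0.001,0,0,0],[0.002,0,0,0],[0.003,0,0,0],[0.004,0,0,0]])

```text
time_s: 10.9
tool_pos: [546.4, -60.4, 45.8]
eef_rot: [1.935, 2.475, 0.0]
contact_force: [1.2, -1.1, -0.5]
grip_width: 65.4
finger_force: 0.3
```

Call:
drive_tool(series=[[0.001,0,0,0],[0.002,0,0,0],[0.003,0,0,0],[0.004,0,0,0]])

```text
time_s: 11.23
tool_pos: [546.0, -58.4, 45.8]
eef_rot: [1.935, 2.475, 0.0]
contact_force: [0.7, -0.7, 0.0]
grip_width: 65.1
finger_force: 0.3
```

Call:
drive_tool(series=[[0.001,0,0,0],[0.002,0,0,0],[0.003,0,0,0],[0.004,0,0,0]])

```text
time_s: 11.57
tool_pos: [545.5, -56.5, 45.8]
eef_rot: [1.935, 2.475, 0.0]
contact_force: [0.0, -0.9, -0.3]
grip_width: 65.1
finger_force: 0.3
```

Call:
drive_tool(series=[[0.001,0,0,0],[0.002,0,0,0],[0.002,0,0,0]])

```text
time_s: 11.82
tool_pos: [545.2, -55.4, 45.8]
eef_rot: [-1.934, -2.475, -0.0]
contact_force: [0.1, -0.2, -0.8]
grip_width: 65.5
finger_force: 0.2
```

Call:
drive_tool(series=[[0.001,0,0,0],[0.002,0,0,0],[0.002,0,0,0]])

```text
time_s: 12.07
tool_pos: [545.0, -54.5, 45.8]
eef_rot: [1.935, 2.475, 0.0]
contact_force: [0.4, -0.3, -0.9]
grip_width: 65.2
finger_force: 0.3
```

Call:
drive_tool(series=[[0.001,0,0,0],[0.002,0,0,0],[0.002,0,0,0]])

```text
time_s: 12.32
tool_pos: [544.9, -54.2, 45.8]
eef_rot: [1.934, 2.474, -0.0]
contact_force: [0.4, -2.2, -0.7]
grip_width: 65.2
finger_force: 1.2
```

Call:
drive_tool(series=[[0.001,0,0,0],[0.002,0,0,0],[0.002,0,0,0]])

```text
time_s: 12.57
tool_pos: [544.9, -54.1, 46.0]
eef_rot: [1.934, 2.473, -0.001]
contact_force: [1.8, -4.7, -1.4]
grip_width: 65.4
finger_force: 2.5
```

I can feel the stop. One more small step for a firm seat at about 7 N.

Call:
drive_tool(series=[[0.001,0,0,0],[0.002,0,0,0],[0.002,0,0,0],[0.002,0,0,0]])

```text
time_s: 12.9
tool_pos: [544.8, -54.0, 46.1]
eef_rot: [1.934, 2.472, -0.002]
contact_force: [2.1, -6.7, -1.3]
grip_width: 65.4
finger_force: 3.3
```

The plate is seated at about 7 N. I'll back off gently, lift clear and retreat so the cameras have a view.

Call:
drive_tool(series=[[-0.002,0,0,0],[-0.005,0,0,0],[-0.009,0,0,0],[-0.015,0,0,0],[-0.018,0,-0.01,0],[-0.018,0,-0.05,0],[-0.018,0,-0.12,0],[-0.018,0,-0.2,0],[-0.018,0,-0.28,0],[-0.018,0,-0.36,0],[-0.018,0,-0.4,0],[-0.018,0,-0.4,0]])

```text
time_s: 13.9
tool_pos: [549.3, -60.5, 252.0]
eef_rot: [1.93, 2.47, 0.012]
contact_force: [0.9, 0.3, 0.2]
grip_width: 64.9
finger_force: 0.0
```

Call:
drive_tool(series=[[0.05,0,0,0],[0.9,0,0,0],[0.9,0,0,0],[0.9,0,0,0],[0.9,0,0,0],[0.9,0,0,0],[0.9,0,0,0],[0.9,0,0,0],[0.9,0,0,0],[0.9,0,0,0],[0.9,0,0,0],[0.9,0,0,0]])

```text
time_s: 14.9
tool_pos: [432.3, 384.5, 244.4]
eef_rot: [-1.918, -2.482, 0.0]
contact_force: [-1.5, 0.8, -0.3]
grip_width: 65.2
finger_force: 0.0
```

Run:
```python
from b import *
s=robot.state();print(s['time_s'],s['tool_pos'],s['contact_force'])
T=grab('top');S=grab('scene')
h=np.zeros((600,800,3),np.uint8); h[:250,:350]=cv2.resize(T['img'][140:240,280:420],(350,250),interpolation=cv2.INTER_CUBIC); h[:240,360:800]=cv2.resize(T['img'][160:220,275:385],(440,240),interpolation=cv2.INTER_CUBIC);h[255:595,:560]=cv2.resize(S['img'][155:240,215:355],(560,340),interpolation=cv2.INTER_CUBIC); cv2.imwrite('pics/d3.png',h)
```

```text
14.9 [432.31316978 384.54407594 244.39142834] [-1.45983265  0.78256243 -0.26047938]
```

View pics/d3.png

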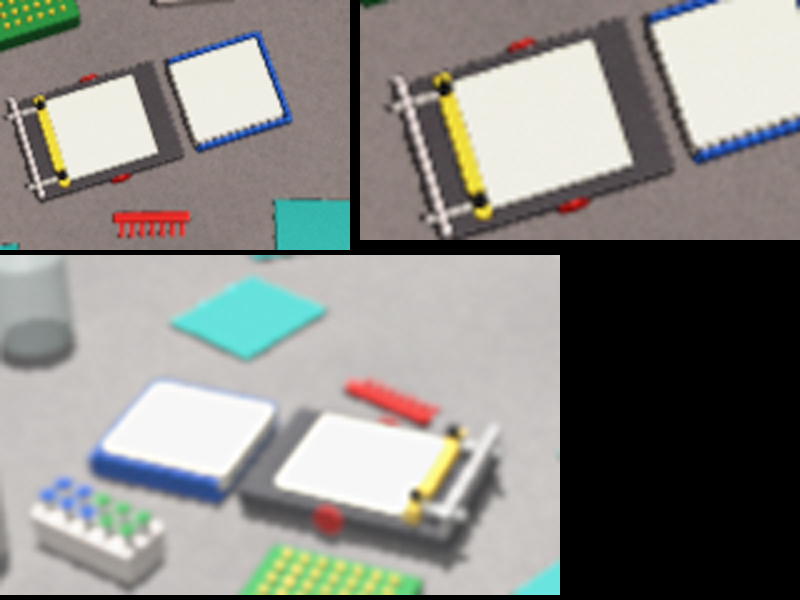

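The plate is against the yellow stop, with its edge along (447,85)–(480,210) in the zoomed panel, and the pin is hidden. The next plate is still in the rack. I'll measure centring and squareness now with a clear view.

Run:
```python
from b import *
o=np.array([532.3,5.0]);th=1.815;u=np.array([np.cos(th),np.sin(th)]);n=np.array([-u[1],u[0]])
T=load('top');S=load('scene'); pa=lambda c:np.array(c)/4+[185,160]-.4; pb=lambda c:(np.array(c)-[0,255])/4+[215,155]-.4
def rep(k,f,segs,z,ch=1,half=2):
    l=fit(pts(f,segs,z,ch,half)); d=l[0]-o; v=l[1]; print(k,'x',round(d@u,1),'y',round(d@n,1),'ang-bed',round(((np.arctan2(v[1],v[0])-th+np.pi/4)%(np.pi/2))-np.pi/4,4),'rms',round(l[2].std(),2))
rep('T plate far',T,[(pa((470,75)),pa((585,42)))],30.5)
rep('T plate near',T,[(pa((500,208)),pa((622,169)))],30.5)
rep('T plate rear',T,[(pa((600,48)),pa((630,155)))],30.5)
rep('T bed far',T,[(pa((555,38)),pa((620,20))),(pa((455,68)),pa((500,55)))],24.5)
rep('T bed near',T,[(pa((600,194)),pa((660,176))),(pa((500,224)),pa((545,210)))],24.5)
rep('T bed rear',T,[(pa((630,28)),pa((668,160)))],24.5)
rep('S plate +x',S,[(pb((285,488)),pb((390,509)))],30.5)
rep('S plate -x',S,[(pb((330,413)),pb((430,430)))],30.5)
rep('S plate rear',S,[(pb((310,423)),pb((281,475)))],30.5)
rep('S bed +x',S,[(pb((255,510)),pb((305,522))),(pb((350,533)),pb((440,552)))],24.5)
rep('S bed -x',S,[(pb((308,408)),pb((375,418)))],24.5)
f=T; I=f['img'].astype(int); Y=(I[...,2]>120)&(I[...,1]>90)&(I[...,0]<80); Y[:160]=0;Y[225:]=0;Y[:,:280]=0;Y[:,315:]=0
q=onz(f,np.argwhere(Y)[:,::-1],41)[:,:2]-o; r=cv2.minAreaRect(q.astype(np.float32)); print('bar',len(q),(q.mean(0))@u,(q.mean(0))@n,r, 'y ext',(q@n).min(),(q@n).max())
```

```text
T plate far x -18.2 y -50.7 ang-bed 0.0006 rms 0.18
T plate near x 16.8 y 50.3 ang-bed -0.0019 rms 0.09
T plate rear x -50.6 y 0.9 ang-bed -0.0045 rms 0.09
T bed far x 0.9 y -60.7 ang-bed 0.0044 rms 2.84
T bed near x -10.4 y 65.3 ang-bed -0.0007 rms 0.15
T bed rear x -80.0 y 0.9 ang-bed 0.006 rms 0.39
S plate +x x -4.3 y -54.0 ang-bed -0.0012 rms 0.26
S plate -x x -5.2 y 56.9 ang-bed 0.0673 rms 1.49
S plate rear x -53.2 y -1.1 ang-bed 0.0008 rms 0.12
S bed +x x 37.4 y -86.5 ang-bed 0.0108 rms 1.05
S bed -x x -40.6 y 63.6 ang-bed 0.0212 rms 2.05
bar 120 67.0673732986241 1.3196306358596628 ((-17.303146362304688, 64.53154754638672), (113.83528137207031, 12.987588882446289), 12.408005714416504) y ext -55.6865331570187 58.24042740924503
```

Run:
```python
from plant import robot
print(robot.close_job())
```

```text
the job is handed in; nothing more can be done
None
```

I pushed the top plate across onto the casting bed, seated it against the yellow stop at about 7 N and handed the job in. The final pictures show it square and centred to within about 1 mm, nothing else visibly moved and the arm clear; the red pin is out of sight behind the plate, so I take it as pushed in.

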